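# Find the carbide milling ball by weight and tip it out

### The arm

A 6-joint arm with a two-finger parallel gripper is mounted at the origin on a cart in front of the work surface, level with it; the furniture and walls round the work are solid. World frame = base frame: x ahead of the robot, y to its left, z up, the work surface at z = 0. Lengths are in m, angles in rad, forces in N, time in s.
With the tool pointing down it reaches from about 0.275 to 0.75 m from the base axis. Payload 10.2 kg.
Tool frame: the origin (TCP) lies at the very end of the fingers, on their centre line; the grasp point (between the pads) lies 19 mm behind it; z points along the fingers, y is the line along which they close (so a half turn about z gives the same grasp; the last joint's range is limited). The gripper opens to 88 mm and grips with 3 to 60 N. Pads are 18 mm wide; open, the fingers measure 123 mm over their backs; the gripper's body (75 mm by 187 mm) begins 45 mm behind the grasp point.
Start: joints at [1.125, 0.313, 1.498, -0, 1.331, -0.223], TCP at [0.116, 0.512, 0.239] pointing down, gripper open.
Joint ranges: [-2.94, 2.94], [-0.97, 2.17], [0.19, 2.56], [-1.23, 4.37], [0.02, 3.11], [-2.88, 2.88]. Speed limits (rad/s): [2.39, 2.39, 3.01, 3.14, 3.14, 3.14].

### API

Orientations are given as a 3x3 rotation matrix whose columns are the frame's x, y, z axes.
In Python, from station import manip gives the robot as it stands.
- The arm moves only by the tool move_arm, never from a script. Its argument "increments" is a list that holds one entry, the list of rows, each a list of 6 numbers: the shift along the tool's x, y, z in m, then the turn, a rotation vector about the tool's x, y, z in degrees. In form: [[[tx, ty, tz, ax, ay, az], ...]]. A call has 1 to 12 rows; each row shifts and turns the commanded pose from where the row before left it, along the tool's axes as they then stand; what a row does not reach is not made up. A row lasts 1/8 s, in which the tool goes at most 62.5 mm and 10.7 degrees, less where a joint would pass 70% of its speed; a pose out of reach is approached as far as the arm can. A call with a gripper value outside its range is refused whole. "gripper" is the finger opening in m, from 0 to 0.0881, set as the call begins (left out, the last holds). The fingers move at their own pace and stop on an object; "squeeze" is the grip in N (left out, the last holds). Time passes only in rows, so rows that do not move let the fingers close. It gives the time, the measured TCP pose, the force, the opening and the grip force at its end, in the units of the state.
- manip.get_obs(): the state, without advancing time (a new reading comes with each control period).
- manip.read_camera(name): name is "scene" or "side" or "wrist"; returns the picture (384x512x3 uint8, red, green, blue); there is no depth.
- manip.get_calibration(name): a dict with "fx", "fy", "cx", "cy" (pixels), "xyz" and "rotation" of the camera in the world; the wrist camera has in their place "tool_from_camera" (4x4, takes a point from camera to tool coordinates, whose origin is the TCP and whose axes are the flange's). Camera axes: x right, y up, looking along -z (the intrinsics and any distortion apply to the point x, -y, -z); pixel columns grow to the right and rows downward; lengths in m; the calibration is good to about 2 mm. A picture is of the moment at which its call begins: read the wrist's pose just before it. get_calibration takes no time and is no camera call.
- manip.sign_off(): hands the job in; it is judged then, once.
Trained networks look in the newest picture that a camera, given by its name, has taken for a name from the list of things; names that differ only in an ending like _2 or _b are one class to them, and where a whole thing is asked for, a point or a joint stands for the part that bears it (a point fixed in the world has none). Each returns a list of dicts, best first, with "p" (0 to 1); they miss things now and then, are a little off and sometimes report something else, mostly with a low value. They report only what shows in the picture. A call takes as long as a camera call. They do not tell look-alikes from the thing itself.
- manip.look_for(camera, label): "rect" ([centre column, centre row, width, height] in pixels, round what is visible of it).
- manip.tip_of(camera, label): "pixel" ([column, row] in pixels: a listed point, or the origin of a listed thing).
The state is a dict: "time": time; "joints": joint angles; "qvel": joint speeds; "joint_efforts": joint torques, N m; "position": TCP position; "ee_rot": TCP orientation; "wrist_force": force on the tool from outside, world axes, zero at the start; "torque": the same for the moment, N m; "finger_gap": finger opening in m; "finger_force": force on a finger pad.
Only numpy, scipy, OpenCV 4.12 (cv2) and the standard library are available. Lean on these libraries where they do the work, as an engineer would, in place of code of your own. Each camera call takes 0.05 s, during which the arm holds its last target. There are 200 camera calls.

### The job

Each of the three blue pots holds a grey ball; in one it is solid carbide, in the others only a light hollow dummy that looks the same. Lift the pots to find the heavy one, tip its ball out into the white tray, and stand that pot upright on the table again, clear of the tray. Never tip the light pots out: they end upright on the table, clear of the tray, with their dummies still inside.

Things in the scene. Friction and masses are not known exactly. Their poses are not given: they have to be found in the camera images.
- pot_a_mid (a point): Centre, half-way up, of one of three identical blue pots, loose on the table: a cylinder 62 mm wide, 52 mm high, z axis up through its open mouth. The inside is a funnel, 59 mm wide at the mouth, 18 mm at its floor, walls 33 degrees from the axis: the ball in it rolls out once the pot is tipped past about 60 degrees; 75 is plenty. Pot and light ball weigh 115 g, pot and heavy ball 255 to 305 g.
- pot_a_floor: Inner floor of the pot of pot_a_mid, on its axis, 21 mm above its underside, fixed in it. On it lies one dark grey ball, 28 mm wide, below the rim: solid carbide (155 to 205 g) in one of the three pots, a different one each time, and hollow plastic (15 g) of the same look in the other two. Only the weight tells.
- pot_b_mid (a point): Centre, half-way up, of one of three identical blue pots, loose on the table: a cylinder 62 mm wide, 52 mm high, z axis up through its open mouth. The inside is a funnel, 59 mm wide at the mouth, 18 mm at its floor, walls 33 degrees from the axis: the ball in it rolls out once the pot is tipped past about 60 degrees; 75 is plenty. Pot and light ball weigh 115 g, pot and heavy ball 255 to 305 g.
- pot_b_floor: Inner floor of the pot of pot_b_mid, on its axis, 21 mm above its underside, fixed in it. On it lies one dark grey ball, 28 mm wide, below the rim: solid carbide (155 to 205 g) in one of the three pots, a different one each time, and hollow plastic (15 g) of the same look in the other two. Only the weight tells.
- pot_c_mid (a point): Centre, half-way up, of one of three identical blue pots, loose on the table: a cylinder 62 mm wide, 52 mm high, z axis up through its open mouth. The inside is a funnel, 59 mm wide at the mouth, 18 mm at its floor, walls 33 degrees from the axis: the ball in it rolls out once the pot is tipped past about 60 degrees; 75 is plenty. Pot and light ball weigh 115 g, pot and heavy ball 255 to 305 g.
- pot_c_floor: Inner floor of the pot of pot_c_mid, on its axis, 21 mm above its underside, fixed in it. On it lies one dark grey ball, 28 mm wide, below the rim: solid carbide (155 to 205 g) in one of the three pots, a different one each time, and hollow plastic (15 g) of the same look in the other two. Only the weight tells.
- tray: White open tray fixed on the table, 160 mm (its x) by 180 mm (its y), 30 mm high, walls 4 mm thick, floor 4 mm thick. Origin: centre of its underside, on the table.
There are look-alikes about, which are no part of the job. What is shaped like the part that bears pot_c_mid but pink or turquoise is not meant.

How it is judged:
On the way:
1. a pot is tipped by more than 45 degrees over the tray (((angle between pot_a_mid's own z axis and vertical above 0.785 rad and horizontal distance between pot_a_mid and tray below 0.15 m) or (angle between pot_b_mid's own z axis and vertical above 0.785 rad and horizontal distance between pot_b_mid and tray below 0.15 m) or (angle between pot_c_mid's own z axis and vertical above 0.785 rad and horizontal distance between pot_c_mid and tray below 0.15 m))), for 0.1 s.
At the end, for the whole second after the job is handed in: Over 0.9 N (the heavy ball) rests in the tray. All pots stand upright (within 10 degrees) on the table (centre below 34 mm), axes over 90 mm from the tray's centre. Exactly one pot is empty; the other two still have a ball on their inner floor (over 0.05 N) (contact force between tray and anything else above 0.9 N and angle between each of pot_a_mid, pot_b_mid, pot_c_mid's own z axis and vertical below 0.17 rad and height (world z) of each of pot_a_mid, pot_b_mid, pot_c_mid below 0.034 m and horizontal distance between each of pot_a_mid, pot_b_mid, pot_c_mid and tray above 0.09 m and ((contact force between pot_a_floor and anything else below 0.05 N and contact force between each of pot_b_floor, pot_c_floor and anything else above 0.05 N) or (contact force between each of pot_a_floor, pot_c_floor and anything else above 0.05 N and contact force between pot_b_floor and anything else below 0.05 N) or (contact force between each of pot_a_floor, pot_b_floor and anything else above 0.05 N and contact force between pot_c_floor and anything else below 0.05 N))); the robot touches nothing.
It also fails if it takes over 72 s, if anything falls off the work surface, if the arm or the gripper's body presses on something with over 40 N, if the wrist force passes 120 N, or if a joint passes its speed limit or range.

## Working session

There is one attempt and no reset: what is moved stays moved. The work goes in short steps, Python scripts to look and compute and a tool call to move; the robot and the scene stay as the last step left them, time stands still between calls to the robot, and variables do not carry over. Pictures are saved under pics/ and viewed, at most 10 in all, crops included, and the job is handed in when it is done.

Besides the shell and the picture viewer there is one more tool, called after "Emit:" by a JSON object that holds its "fn" and its "kwargs", one argument or row to a line. move_arm: Moves the arm, as the interface text tells. Its arguments: {"type":"object","properties":{"increments":{"type":"array"},"gripper":{"type":"number"},"squeeze":{"type":"number"}},"required":["increments"]}

```bash
mkdir -p pics; ls; cat > h.py <<'E'
import numpy as np, cv2
from station import manip
def save(cam,name):
    im=manip.read_camera(cam); cv2.imwrite(f'pics/{name}.png',cv2.cvtColor(np.asarray(im),cv2.COLOR_RGB2BGR)); return im
def ray(cam,px,obs=None):
    c=manip.get_calibration(cam)
    K=np.array([[c['fx'],0,c['cx']],[0,c['fy'],c['cy']],[0,0,1.]])
    d=c.get('distortion',c.get('dist'))
    if d is not None: u,v=cv2.undistortPoints(np.array([[px]],float),K,np.array(d,float))[0,0]
    else: u,v=(px[0]-c['cx'])/c['fx'],(px[1]-c['cy'])/c['fy']
    r=np.array([u,-v,-1.])
    if 'xyz' in c: o=np.array(c['xyz']);R=np.array(c['rotation'])
    else:
        T=np.array(c['tool_from_camera']);Rt=np.array(obs['ee_rot'])
        o=np.array(obs['position'])+Rt@T[:3,3];R=Rt@T[:3,:3]
    return o,R@r
def at_z(cam,px,z,obs=None):
    o,r=ray(cam,px,obs); return o+r*(z-o[2])/r[2]
E
python3 - <<'E'
from h import *
obs=manip.get_obs();print({k:np.round(v,3).tolist() for k,v in obs.items()})
for c in('scene','side','wrist'):
    save(c,c+'0')
    cal=manip.get_calibration(c);print(c,{k:np.round(v,3).tolist() if not isinstance(v,str) else v for k,v in cal.items()})
    for l,z in(('pot_a_mid',.026),('tray',0)):
        for t in manip.tip_of(c,l): print(c,l,np.round(t['pixel'],1),round(t['p'],2),np.round(at_z(c,t['pixel'],z,obs),3))
a=[cv2.imread(f'pics/{c}0.png') for c in('scene','side')]
cv2.imwrite('pics/two.png',cv2.resize(np.hstack(a),(800,300)))
E
```

```text
pics
{'time': 0.0, 'joints': [1.125, 0.313, 1.498, 0.0, 1.331, -0.223], 'qvel': [0.0, -0.001, 0.003, 0.0, -0.0, 0.001], 'joint_efforts': [0.001, -40.222, -25.227, 0.069, 0.035, -0.0], 'position': [0.116, 0.512, 0.238], 'ee_rot': [[-0.975, 0.221, -0.001], [0.221, 0.975, -0.001], [0.0, -0.001, -1.0]], 'wrist_force': [-0.032, -0.452, -0.602], 'torque': [-0.006, -0.014, 0.052], 'finger_force': 0.0, 'finger_gap': 0.088}
scene {'fx': 366.717, 'fy': 366.717, 'cx': 255.806, 'cy': 189.652, 'xyz': [1.008, 0.37, 0.78], 'rotation': [[-0.6, -0.589, 0.541], [0.8, -0.437, 0.412], [-0.006, 0.68, 0.733]]}
scene pot_a_mid [258.  214.3] 0.74 [0.519 0.004 0.026]
scene pot_a_mid [159.  180.4] 0.57 [ 0.588 -0.299  0.026]
scene tray [325.3 263.6] 0.9 [0.528 0.216 0.   ]
side {'fx': 361.706, 'fy': 361.706, 'cx': 260.802, 'cy': 190.26, 'xyz': [0.983, -0.049, 0.788], 'rotation': [[0.011, -0.824, 0.566], [1.0, 0.015, 0.003], [-0.011, 0.566, 0.824]]}
side pot_a_mid [288.1 213.1] 0.82 [0.529 0.014 0.026]
side tray [363.4 216.1] 0.87 [0.526 0.205 0.   ]
wrist {'fx': 282.542, 'fy': 282.542, 'cx': 254.349, 'cy': 187.284, 'tool_from_camera': [[-0.001, 0.95, 0.312, 0.081], [1.0, 0.001, -0.002, -0.0], [-0.002, 0.312, -0.95, -0.145], [0.0, 0.0, 0.0, 1.0]]}
```

View pics/scene0.png

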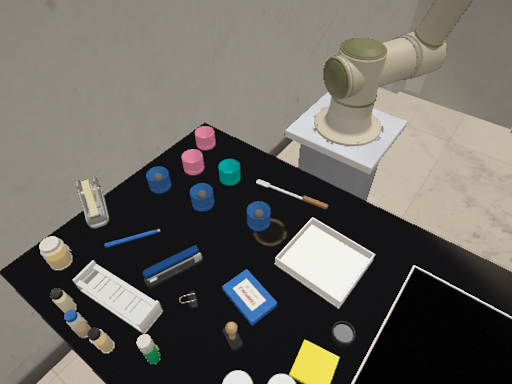

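View pics/side0.png

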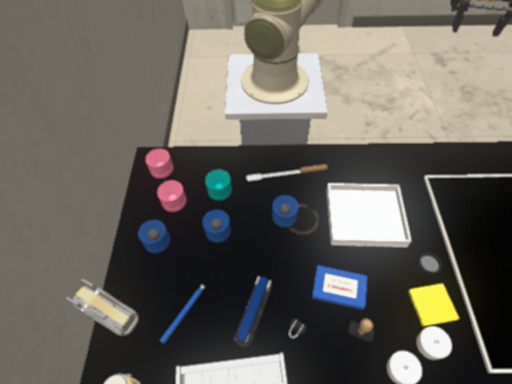

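Blue pots are at scene (159,180), (202,197), (259,216) and side (154,236), (217,226), (285,212). The look-alikes are pink at scene (205,138), (193,162) and turquoise at (230,172), so I rule those out. The blue pen, stapler and card box are clearly other things. Next I'll locate the pots by colour.

```bash
cat >> h.py <<'E'
def pots(cam,im,obs=None):
    hsv=cv2.cvtColor(np.asarray(im),cv2.COLOR_RGB2HSV)
    m=cv2.inRange(hsv,(103,120,40),(122,255,255))
    m=cv2.morphologyEx(m,cv2.MORPH_CLOSE,np.ones((7,7)))
    n,l,s,c=cv2.connectedComponentsWithStats(m)
    return [(s[i],c[i]) for i in range(1,n) if s[i][4]>150]
E
python3 - <<'E'
from h import *
def hull_err(cam,px,p): pass
def proj(cam,P):
    c=manip.get_calibration(cam);q=(P-np.array(c['xyz']))@np.array(c['rotation'])
    return np.c_[c['cx']+c['fx']*q[:,0]/-q[:,2],c['cy']-c['fy']*q[:,1]/-q[:,2]]
t=np.linspace(0,2*np.pi,60)
for c in('scene','side'):
    im=cv2.cvtColor(cv2.imread(f'pics/{c}0.png'),cv2.COLOR_BGR2RGB)
    for s,ce in pots(c,im):
        if s[2]>40 or s[3]>40: continue
        p=at_z(c,ce,.03)[:2]
        for _ in range(4):  # match bounding-box centre of a modelled cylinder
            P=np.vstack([np.c_[p[0]+.031*np.cos(t),p[1]+.031*np.sin(t),0*t+z] for z in(0,.052)])
            q=proj(c,P);b=(q.min(0)+q.max(0))/2
            g=s[:2]+s[2:4]/2-.5
            p=p+(at_z(c,g,.03)-at_z(c,b,.03))[:2]
        print(c,s,np.round(p,3),'model size',np.round(np.ptp(q,axis=0),1))
    hsv=cv2.cvtColor(im,cv2.COLOR_RGB2HSV);m=cv2.inRange(hsv,(0,0,140),(180,60,255))
    n,l,s,ce=cv2.connectedComponentsWithStats(m)
    for i in range(1,n):
        if 2500<s[i][4]<12000:
            h,_=cv2.findContours((l==i).astype('uint8'),0,2)
            ap=cv2.approxPolyDP(cv2.convexHull(h[0]),6,True)[:,0]
            print(c,s[i],ap.tolist(),[np.round(at_z(c,a,.03)[:2],3).tolist() for a in ap])
E
```

```text
scene [146 166  26  28 576] [ 0.586 -0.302] model size [25.4 28. ]
scene [189 182  26  30 559] [ 0.56  -0.158] model size [24.7 29.3]
scene [246 201  25  30 588] [0.522 0.007] model size [24.  30.8]
scene [ 274  217  102   91 4930] [[312, 217], [375, 254], [339, 307], [274, 263]] [[0.444, 0.125], [0.452, 0.304], [0.622, 0.299], [0.617, 0.124]]
scene [  72  260   90   73 2825] [[72, 279], [93, 260], [157, 300], [161, 312], [142, 332]] [[0.927, -0.221], [0.867, -0.225], [0.846, -0.027], [0.859, -0.0], [0.912, 0.0]]
side [271 194  28  34 674] [0.522 0.005] model size [26.2 32.6]
side [202 208  30  35 745] [ 0.56  -0.158] model size [28.3 33.2]
side [137 219  34  35 780] [ 0.587 -0.305] model size [32.2 33.7]
side [ 327  183   84   64 4771] [[328, 183], [397, 184], [408, 244], [332, 244]] [[0.444, 0.121], [0.45, 0.297], [0.619, 0.285], [0.616, 0.111]]
side [ 176  353  111   31 2596] [[283, 355], [286, 383], [176, 383], [177, 366]] [[0.85, -0.013], [0.899, -0.009], [0.896, -0.214], [0.867, -0.216]]
```

Both cameras agree: the pots are at about A (0.522,0.006), B (0.560,-0.158) and C (0.587,-0.303), and the tray centre is at about (0.532,0.21). I'm moving above A.

Emit:
{"fn": "move_arm", "kwargs": {
  "increments": [
    [[-0.042, -0.034, 0.004, 0, 0, 0], [-0.042, -0.034, 0.004, 0, 0, 0], [-0.042, -0.034, 0.004, 0, 0, 0], [-0.042, -0.034, 0.004, 0, 0, 0], [-0.042, -0.034, 0.004, 0, 0, 0], [-0.042, -0.034, 0.004, 0, 0, 0], [-0.042, -0.034, 0.004, 0, 0, 0], [-0.042, -0.034, 0.004, 0, 0, 0], [-0.042, -0.034, 0.004, 0, 0, 0], [-0.042, -0.034, 0.004, 0, 0, 0], [-0.042, -0.034, 0.004, 0, 0, 0], [-0.042, -0.034, 0.004, 0, 0, 0]]
  ],
  "gripper": 0.088,
  "squeeze": 40
}}

```text
time: 1.95
position: [0.5184, 0.0011, 0.1907]
ee_rot: [[-0.975, 0.221, 0.0], [0.221, 0.975, 0.0], [-0.0, 0.0, -1.0]]
wrist_force: [0.4, 0.9, 0.4]
finger_gap: 0.088
finger_force: 0.0
```

```bash
cat >> h.py <<'E'
def goto(p,obs):
    R=np.array(obs['ee_rot']); return np.round(R.T@(np.array(p)-np.array(obs['position'])),4)
E
python3 - <<'E'
from h import *
obs=manip.get_obs();im=save('wrist','w1')
print({k:np.round(obs[k],3).tolist() for k in('time','joints','position','ee_rot','wrist_force')})
for t in manip.tip_of('wrist','pot_a_mid'): print(np.round(t['pixel']),round(t['p'],2),np.round(at_z('wrist',t['pixel'],.026,obs),3))
print(goto([.522,.006,.023],obs))
E
```

```text
{'time': 1.95, 'joints': [-0.224, 0.341, 1.59, 0.0, 1.211, -1.572], 'position': [0.518, 0.001, 0.191], 'ee_rot': [[-0.975, 0.221, 0.0], [0.221, 0.975, 0.0], [-0.0, 0.0, -1.0]], 'wrist_force': [0.403, 0.865, 0.352]}
[264. 170.] 0.69 [0.521 0.012 0.026]
[-0.0024  0.0055  0.1677]
```

View pics/w1.png

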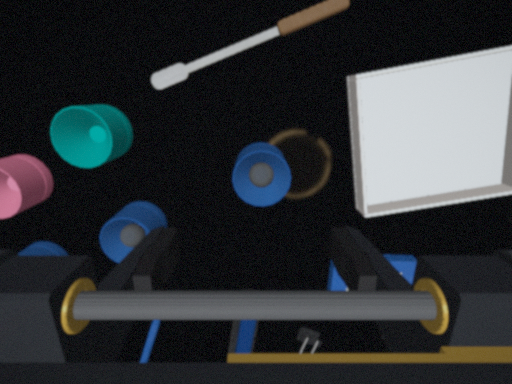

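The wrist view shows blue pot A with its grey ball at (262,174). Turquoise at (92,135) and pink at (20,185) are not meant. I'm descending and gripping.

Emit:
{"fn": "move_arm", "kwargs": {
  "increments": [
    [[-0.002, 0.006, 0.04, 0, 0, 0], [0, 0, 0.045, 0, 0, 0], [0, 0, 0.04, 0, 0, 0], [0, 0, 0.03, 0, 0, 0], [0, 0, 0.013, 0, 0, 0], [0, 0, 0, 0, 0, 0]]
  ]
}}

```text
time: 2.8
position: [0.5205, 0.0085, 0.0228]
ee_rot: [[-0.975, 0.221, -0.001], [0.221, 0.975, 0.0], [0.001, 0.0, -1.0]]
wrist_force: [-0.1, 0.3, 0.6]
finger_gap: 0.088
finger_force: 0.0
```

Emit:
{"fn": "move_arm", "kwargs": {
  "increments": [
    [[0, 0, 0, 0, 0, 0], [0, 0, 0, 0, 0, 0], [0, 0, 0, 0, 0, 0], [0, 0, 0, 0, 0, 0], [0, 0, 0, 0, 0, 0], [0, 0, 0, 0, 0, 0]]
  ],
  "gripper": 0.05
}}

```text
time: 3.55
position: [0.521, 0.0081, 0.0234]
ee_rot: [[-0.975, 0.221, 0.001], [0.221, 0.975, -0.0], [-0.001, 0.0, -1.0]]
wrist_force: [-1.8, -0.8, 6.3]
finger_gap: 0.0626
finger_force: 40.0
```

Emit:
{"fn": "move_arm", "kwargs": {
  "increments": [
    [[0, 0, -0.01, 0, 0, 0], [0, 0, -0.015, 0, 0, 0], [0, 0, -0.015, 0, 0, 0], [0, 0, -0.01, 0, 0, 0], [0, 0, 0, 0, 0, 0], [0, 0, 0, 0, 0, 0], [0, 0, 0, 0, 0, 0], [0, 0, 0, 0, 0, 0]]
  ]
}}

```text
time: 4.55
position: [0.5205, 0.0082, 0.0724]
ee_rot: [[-0.975, 0.221, -0.001], [0.221, 0.975, 0.0], [0.001, -0.0, -1.0]]
wrist_force: [-0.7, -0.4, -1.1]
finger_gap: 0.0627
finger_force: 40.0
```

Emit:
{"fn": "move_arm", "kwargs": {
  "increments": [
    [[0, 0, 0, 0, 0, 0], [0, 0, 0, 0, 0, 0]]
  ]
}}

```text
time: 4.8
position: [0.5207, 0.0082, 0.0727]
ee_rot: [[-0.975, 0.221, -0.0], [0.221, 0.975, 0.0], [0.0, 0.0, -1.0]]
wrist_force: [0.0, 0.6, -0.5]
finger_gap: 0.0625
finger_force: 40.0
```

```bash
python3 - <<'E'
from h import *
obs=manip.get_obs()
print({k:np.round(obs[k],3).tolist() for k in('time','joints','joint_efforts','position','ee_rot','wrist_force','finger_gap')})
E
```

```text
{'time': 4.8, 'joints': [-0.21, 0.499, 1.704, 0.0, 0.939, -1.558], 'joint_efforts': [-0.003, -43.678, -20.216, -0.012, 0.075, -0.0], 'position': [0.521, 0.008, 0.073], 'ee_rot': [[-0.975, 0.221, -0.0], [0.221, 0.975, 0.0], [0.0, 0.0, -1.0]], 'wrist_force': [0.048, 0.622, -0.548], 'finger_gap': 0.062}
```

```bash
cat >> h.py <<'E'
def weigh(n=16):
    F=[]
    for _ in range(n):
        manip.read_camera('side'); F.append(manip.get_obs()['wrist_force'])
    F=np.array(F);print('F',F.mean(0).round(2),'sd',F.std(0).round(2))
E
python3 -c "
from h import *
weigh()"
```

```text
F [-0.03  0.1  -1.47] sd [0.38 0.39 0.55]
```

A reads about 1.5 N (light). I'm putting it back and going to B.

Emit:
{"fn": "move_arm", "kwargs": {
  "increments": [
    [[0, 0, 0.02, 0, 0, 0], [0, 0, 0.018, 0, 0, 0], [0, 0, 0.008, 0, 0, 0], [0, 0, 0.003, 0, 0, 0], [0, 0, 0, 0, 0, 0], [0, 0, 0, 0, 0, 0]]
  ]
}}

```text
time: 6.35
position: [0.521, 0.0081, 0.0242]
ee_rot: [[-0.975, 0.221, 0.001], [0.221, 0.975, -0.0], [-0.001, -0.0, -1.0]]
wrist_force: [-0.7, -0.6, -0.8]
finger_gap: 0.0621
finger_force: 40.0
```

Emit:
{"fn": "move_arm", "kwargs": {
  "increments": [
    [[0, 0, 0, 0, 0, 0], [0, 0, 0, 0, 0, 0], [0, 0, 0, 0, 0, 0], [0, 0, 0, 0, 0, 0], [0, 0, -0.03, 0, 0, 0], [0, 0, -0.04, 0, 0, 0], [-0.025, -0.051, -0.015, 0, 0, 0], [-0.025, -0.051, 0, 0, 0, 0], [-0.025, -0.051, 0, 0, 0, 0], [0, 0, 0, 0, 0, 0]]
  ],
  "gripper": 0.088
}}

```text
time: 7.6
position: [0.5602, -0.161, 0.1085]
ee_rot: [[-0.974, 0.225, 0.0], [0.225, 0.974, -0.001], [-0.001, -0.001, -1.0]]
wrist_force: [-0.3, 0.2, 0.3]
finger_gap: 0.0879
finger_force: 0.0
```

```bash
python3 - <<'E'
from h import *
weigh(8)
obs=manip.get_obs();im=save('wrist','w2')
print(obs['time'],np.round(obs['position'],4))
for t in manip.tip_of('wrist','pot_a_mid'): print(np.round(t['pixel']),round(t['p'],2),np.round(at_z('wrist',t['pixel'],.026,obs),3))
print(goto([.560,-.157,.023],obs))
E
```

```text
F [ 0.12 -0.36  0.08] sd [0.63 0.45 0.47]
8.0 [ 0.5601 -0.1568  0.1089]
[451. 106.] 0.61 [0.524 0.008 0.026]
[ 0.     -0.0002  0.0859]
```

Emit:
{"fn": "move_arm", "kwargs": {
  "increments": [
    [[0, 0, 0.03, 0, 0, 0], [0, 0, 0.03, 0, 0, 0], [0, 0, 0.02, 0, 0, 0], [0, 0, 0.006, 0, 0, 0], [0, 0, 0, 0, 0, 0]]
  ]
}}

```text
time: 8.72
position: [0.5602, -0.1576, 0.023]
ee_rot: [[-0.975, 0.221, 0.0], [0.221, 0.975, -0.0], [-0.0, -0.0, -1.0]]
wrist_force: [-0.1, -0.3, 1.1]
finger_gap: 0.0882
finger_force: 0.0
```

Emit:
{"fn": "move_arm", "kwargs": {
  "increments": [
    [[0, 0, 0, 0, 0, 0], [0, 0, 0, 0, 0, 0], [0, 0, 0, 0, 0, 0], [0, 0, 0, 0, 0, 0], [0, 0, 0, 0, 0, 0], [0, 0, 0, 0, 0, 0], [0, 0, -0.01, 0, 0, 0], [0, 0, -0.015, 0, 0, 0], [0, 0, -0.015, 0, 0, 0], [0, 0, -0.01, 0, 0, 0], [0, 0, 0, 0, 0, 0], [0, 0, 0, 0, 0, 0]]
  ],
  "gripper": 0.05
}}

```text
time: 10.22
position: [0.5598, -0.1575, 0.0723]
ee_rot: [[-0.975, 0.221, -0.001], [0.221, 0.975, 0.0], [0.001, 0.0, -1.0]]
wrist_force: [0.1, 0.7, -3.7]
finger_gap: 0.0618
finger_force: 40.0
```

```bash
python3 -c "
from h import *
o=manip.get_obs();print(o['time'],o['finger_gap'],o['position']);weigh()"
```

```text
10.225 0.0618380432357191 [ 0.5597536  -0.15752211  0.07233045]
F [-0.12  0.02 -2.96] sd [0.42 0.57 0.41]
```

B weighs about 2.96 N, so it is the heavy one. I'm carrying it above the tray and turning the gripper so the finger line is roughly radial, ready for a sideways tip.

Emit:
{"fn": "move_arm", "kwargs": {
  "increments": [
    [[0, 0, -0.03, 0, 0, 0], [0, 0, -0.05, 0, 0, 0], [0.0155, 0.0503, -0.04, 0, 0, 0], [0.0155, 0.0503, -0.03, 0, 0, 0], [0.0155, 0.0503, 0, 0, 0, 0], [0.0155, 0.0503, 0, 0, 0, 0], [0.0155, 0.0503, 0, 0, 0, 0], [0.0155, 0.0503, 0, 0, 0, 0], [0.0155, 0.0503, 0, 0, 0, 0], [0, 0, 0, 0, 0, 0]]
  ]
}}

```text
time: 12.28
position: [0.5314, 0.2099, 0.2204]
ee_rot: [[-0.976, 0.217, -0.0], [0.217, 0.976, 0.0], [0.0, 0.0, -1.0]]
wrist_force: [-0.0, -1.5, -2.8]
finger_gap: 0.0624
finger_force: 40.0
```

Emit:
{"fn": "move_arm", "kwargs": {
  "increments": [
    [[0, 0, 0, 0, 0, 9], [0, 0, 0, 0, 0, 10], [0, 0, 0, 0, 0, 10], [0, 0, 0, 0, 0, 10], [0, 0, 0, 0, 0, 10], [0, 0, 0, 0, 0, 10], [0, 0, 0, 0, 0, 8], [0, 0, 0, 0, 0, 0], [0, 0, 0, 0, 0, 0]]
  ]
}}

```text
time: 13.4
position: [0.5323, 0.2064, 0.2205]
ee_rot: [[-0.18, 0.984, 0.0], [0.984, 0.18, -0.0], [-0.0, -0.0, -1.0]]
wrist_force: [-0.3, 0.3, -2.7]
finger_gap: 0.0622
finger_force: 40.0
```

```bash
python3 -c "
from h import *
o=manip.get_obs();print({k:np.round(o[k],3).tolist() for k in('time','joints','position','ee_rot','finger_gap')})"
```

```text
{'time': 13.4, 'joints': [0.165, 0.428, 1.383, -0.0, 1.331, -0.016], 'position': [0.532, 0.206, 0.221], 'ee_rot': [[-0.18, 0.984, 0.0], [0.984, 0.18, -0.0], [-0.0, -0.0, -1.0]], 'finger_gap': 0.062}
```

Emit:
{"fn": "move_arm", "kwargs": {
  "increments": [
    [[0, 0, 0, 0, -7.5, 0], [0, 0, 0, 0, -7.5, 0], [0, 0, 0, 0, 0, 0], [0, 0, 0, 0, 0, 0]]
  ]
}}

```text
time: 13.9
position: [0.5323, 0.2066, 0.2205]
ee_rot: [[-0.172, 0.984, 0.045], [0.951, 0.178, -0.252], [-0.256, -0.0, -0.967]]
wrist_force: [-0.2, -0.4, -3.5]
finger_gap: 0.0616
finger_force: 40.0
```

```bash
python3 -c "
from h import *
o=manip.get_obs();print({k:np.round(o[k],3).tolist() for k in('time','joints','position','ee_rot','finger_gap')})"
```

```text
{'time': 13.9, 'joints': [0.277, 0.468, 1.343, -0.264, 1.363, 0.157], 'position': [0.532, 0.207, 0.221], 'ee_rot': [[-0.172, 0.984, 0.045], [0.951, 0.178, -0.252], [-0.256, -0.0, -0.967]], 'finger_gap': 0.062}
```

```bash
cat > fk.py <<'E'
import numpy as np
from scipy.optimize import least_squares
from scipy.spatial.transform import Rotation as Ro
E=lambda s,a:Ro.from_euler(s,a).as_matrix()
D=[([1.125,.313,1.498,0,1.331,-.223],[.116,.512,.239]),([-.224,.341,1.59,0,1.211,-1.572],[.518,.001,.191]),
([-.21,.499,1.704,0,.939,-1.558],[.521,.008,.073]),([.165,.428,1.383,0,1.331,-.016],[.532,.206,.221]),([.277,.468,1.343,-.264,1.363,.157],[.532,.207,.221])]
def fk(q,p,s4=1):
    a,off,d,L1,L2,Lt,b=p
    A=E('z',q[0]);B=A@E('y',q[1]);C=B@E('y',q[2]);F=C@E('z',s4*q[3])@E('y',q[4]);R=F@E('z',q[5]+np.pi/2)
    el=A@[a,off,d]+B@[0,0,L1]; w=el+C@[b,0,L2]
    return w+R@[0,0,Lt],R,w,el
def fit(s4):
    return least_squares(lambda p:np.concatenate([fk(q,p,s4)[0]-x for q,x in D])/.001,[0,.115,.25,.41,.386,.3,0],x_scale=.1)
P=fit(1).x
E
python3 - <<'E'
from fk import *
from fk import E
for s in(1,-1):
    r=fit(s);print(s,r.cost,r.x.round(4));print(fk(D[4][0],r.x,s)[1].round(3).tolist())
E
```

```text
1 0.24898808586274715 [0.001  0.1161 0.1984 0.4369 0.3966 0.2445 0.0374]
[[-0.172, 0.984, 0.046], [0.951, 0.178, -0.252], [-0.256, 0.001, -0.967]]
-1 89.03209414852853 [ 0.0081  0.1157 -0.2428  0.3671  0.405  -0.2376  0.0061]
[[-0.049, 0.994, -0.093], [0.968, 0.071, 0.239], [0.244, -0.078, -0.967]]
```

```bash
cat > s.py <<'E'
from fk import *
lo=np.array([-2.94,-.97,.19,-1.23,.02,-2.88]);hi=np.array([2.94,2.17,2.56,4.37,3.11,2.88])
def solve(g,R,q0):
    t=np.array(g)+R[:,2]*.019
    r=least_squares(lambda q:np.r_[(fk(q,P)[0]-t)*20,(fk(q,P)[1]-R).ravel()],np.clip(q0,lo+.03,hi-.03),bounds=(lo,hi))
    return r.x,r.cost
if __name__=='__main__':
  q0=D[4][0]
  for T in(72,):
   for up in(1,-1):
    for ph in range(-180,180,15):
      f=np.radians(ph);T_=np.radians(T);h=np.array([np.cos(f),np.sin(f),0])
      z=h*np.sin(T_)-np.array([0,0,np.cos(T_)])
      x=up*(np.array([0,0,np.sin(T_)])+h*np.cos(T_));y=np.cross(z,x);R=np.c_[x,y,z]
      best=None
      for s in(q0,[.2,.5,1.5,1.5,1.4,0],[.2,.5,1.5,-1,1.4,2]):
        q,c=solve([.53,.21,.13],R,np.array(s))
        if c<1e-4 and (best is None): best=q
      if best is not None:
        m=np.minimum(best-lo,hi-best).min();o=fk(best,P);print(T,up,ph,best.round(2),'margin',m.round(2),'wrist',o[2].round(2),'elbow z',o[3][2].round(2))
E
python3 s.py
```

```text
72 1 -180 [ 0.12  1.17  0.74  0.19  2.47 -1.38] margin 0.55 wrist [0.74 0.21 0.2 ] elbow z 0.37
72 1 -165 [ 0.2   1.2   0.68 -0.11  2.51 -1.68] margin 0.49 wrist [0.74 0.27 0.2 ] elbow z 0.36
72 1 -150 [ 0.27  1.2   0.68 -0.39  2.47 -1.97] margin 0.49 wrist [0.72 0.32 0.2 ] elbow z 0.36
72 1 -135 [ 0.34  1.17  0.75 -0.62  2.35 -2.18] margin 0.56 wrist [0.68 0.36 0.2 ] elbow z 0.37
72 1 -120 [ 0.4   1.11  0.87 -0.77  2.18 -2.31] margin 0.46 wrist [0.64 0.4  0.2 ] elbow z 0.39
72 1 -105 [ 0.46  1.04  1.02 -0.9   1.99 -2.38] margin 0.33 wrist [0.59 0.42 0.2 ] elbow z 0.42
72 1 -90 [ 0.5   0.96  1.2  -1.02  1.79 -2.42] margin 0.21 wrist [0.53 0.42 0.2 ] elbow z 0.45
72 1 -15 [ 0.41  0.58  2.05  4.01  0.88 -1.97] margin 0.36 wrist [0.32 0.27 0.2 ] elbow z 0.56
72 1 0 [ 0.28  0.54  2.16  3.5   0.83 -1.73] margin 0.4 wrist [0.32 0.21 0.2 ] elbow z 0.57
72 1 15 [ 0.12  0.51  2.22  2.96  0.86 -1.49] margin 0.34 wrist [0.32 0.15 0.2 ] elbow z 0.58
72 1 30 [-0.04  0.52  2.22  2.45  0.92 -1.3 ] margin 0.34 wrist [0.34 0.1  0.2 ] elbow z 0.58
72 1 45 [-0.16  0.54  2.15  2.02  1.02 -1.15] margin 0
[... 1816 characters left out ...]
wrist [0.42 0.02 0.2 ] elbow z 0.56
72 -1 75 [-0.24  0.65  1.89  1.4   1.3   2.2 ] margin 0.67 wrist [0.47 0.   0.2 ] elbow z 0.55
72 -1 90 [-0.23  0.72  1.72  1.2   1.47  2.25] margin 0.63 wrist [ 0.53 -0.    0.2 ] elbow z 0.53
72 -1 105 [-0.19  0.8   1.54  1.03  1.66  2.28] margin 0.6 wrist [0.59 0.   0.2 ] elbow z 0.5
72 -1 120 [-0.15  0.89  1.35  0.89  1.84  2.26] margin 0.62 wrist [0.64 0.02 0.2 ] elbow z 0.48
72 -1 135 [-0.09  0.97  1.17  0.75  2.03  2.22] margin 0.66 wrist [0.68 0.06 0.2 ] elbow z 0.45
72 -1 150 [-0.02  1.05  1.    0.61  2.21  2.13] margin 0.75 wrist [0.72 0.1  0.2 ] elbow z 0.42
72 -1 165 [0.05 1.12 0.86 0.43 2.36 1.99] margin 0.67 wrist [0.74 0.15 0.2 ] elbow z 0.39
```

The side tip works with positive ay, which keeps the camera up and leaves ample joint margin. I'm levelling, lowering over the tray, then tilting.

Emit:
{"fn": "move_arm", "kwargs": {
  "increments": [
    [[0, 0, 0, 0, 7.5, 0], [0, 0, 0, 0, 7.5, 0], [0.015, 0, 0.03, 0, 0, 0], [0.015, 0, 0.03, 0, 0, 0], [0, 0, 0.03, 0, 0, 0], [0, 0, 0.03, 0, 0, 0], [0, 0, 0, 0, 0, 0], [0, 0, 0, 0, 8, 0], [0, 0, 0, 0, 9, 0], [0, 0, 0, 0, 9, 0], [0, 0, 0, 0, 9, 0], [0, 0, 0, 0, 0, 0]]
  ]
}}

```text
time: 15.4
position: [0.5281, 0.2344, 0.1011]
ee_rot: [[-0.144, 0.985, -0.099], [0.807, 0.175, 0.564], [0.573, 0.001, -0.82]]
wrist_force: [0.3, 0.9, -3.3]
finger_gap: 0.0622
finger_force: 40.0
```

Emit:
{"fn": "move_arm", "kwargs": {
  "increments": [
    [[0, 0, 0, 0, 5, 0], [0, 0, 0, 0, 4, 0], [0, 0, 0, 0, 4, 0], [0, 0, 0, 0, 4, 0], [0, 0, 0, 0, 4, 0], [0, 0, 0, 0, 4, 0], [0, 0, 0, 0, 4, 0], [0, 0, 0, 0, 4, 0], [0, 0, 0, 0, 4, 0], [0, 0, 0, 0, 3, 0], [0, 0, 0, 0, 0, 0], [0, 0, 0, 0, 0, 0]]
  ]
}}

```text
time: 16.9
position: [0.527, 0.2366, 0.101]
ee_rot: [[-0.047, 0.984, -0.172], [0.256, 0.178, 0.95], [0.965, 0.001, -0.261]]
wrist_force: [0.9, 0.1, -0.2]
finger_gap: 0.0621
finger_force: 40.0
```

```bash
python3 -c "
from h import *
a=save('scene','s3');save('side','d3')
cv2.imwrite('pics/c3.png',cv2.resize(np.hstack([cv2.imread('pics/s3.png')[130:384,150:450],cv2.imread('pics/d3.png')[100:354,150:450]]),(800,340)))
weigh(6);print(manip.get_obs()['time'])"
```

```text
F [-0.07 -0.29 -0.96] sd [0.55 0.66 0.46]
17.3
```

View pics/c3.png

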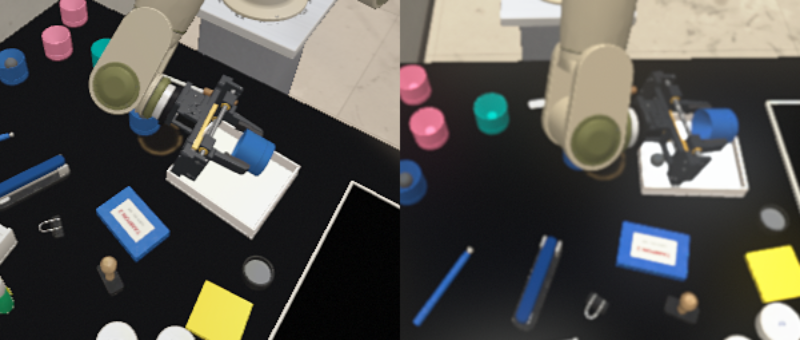

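The ball lies in the tray's corner (right half of the view, at (657,160)), and the held weight fell to about 1 N. I'm standing the pot up again and taking it to a free spot near (0.60,-0.13).

Emit:
{"fn": "move_arm", "kwargs": {
  "increments": [
    [[0.029, 0, -0.008, 0, 0, 0], [0.029, 0, -0.008, 0, -5, 0], [0, 0, 0, 0, -8, 0], [0, 0, 0, 0, -8, 0], [0, 0, 0, 0, -9, 0], [0, 0, 0, 0, -9, 0], [0, 0, 0, 0, -9, 0], [0, 0, 0, 0, -9, 0], [0, 0, 0, 0, -9, 0], [0, 0, 0, 0, -9, 0], [0, 0, 0, 0, 0, 0], [0, 0, 0, 0, 0, 0]]
  ]
}}

```text
time: 18.8
position: [0.5268, 0.2357, 0.1604]
ee_rot: [[-0.177, 0.984, -0.002], [0.984, 0.177, 0.003], [0.003, -0.001, -1.0]]
wrist_force: [0.2, -0.4, -1.4]
finger_gap: 0.0621
finger_force: 40.0
```

```bash
python3 -c "
from h import *
o=manip.get_obs();print({k:np.round(o[k],3).tolist() for k in('time','joints','position','ee_rot')},goto([.60,-.13,.024],o))"
```

```text
{'time': 18.8, 'joints': [0.216, 0.495, 1.444, 0.003, 1.204, 0.037], 'position': [0.527, 0.236, 0.16], 'ee_rot': [[-0.177, 0.984, -0.002], [0.984, 0.177, 0.003], [0.003, -0.001, -1.0]]} [-0.3732  0.0073  0.1353]
```

Emit:
{"fn": "move_arm", "kwargs": {
  "increments": [
    [[-0.046, 0.001, 0, 0, 0, 0], [-0.047, 0.001, 0, 0, 0, 0], [-0.047, 0.001, 0, 0, 0, 0], [-0.047, 0.001, 0, 0, 0, 0], [-0.047, 0.001, 0, 0, 0, 0], [-0.047, 0.001, 0, 0, 0, 0], [-0.047, 0.001, 0, 0, 0, 0], [-0.045, 0, 0, 0, 0, 0], [0, 0, 0, 0, 0, 0], [0, 0, 0, 0, 0, 0], [0, 0, 0.04, 0, 0, 0], [0, 0, 0.04, 0, 0, 0]]
  ]
}}

```text
time: 20.3
position: [0.6001, -0.1287, 0.0801]
ee_rot: [[-0.179, 0.984, 0.001], [0.984, 0.179, 0.001], [0.0, 0.001, -1.0]]
wrist_force: [0.9, -0.0, -1.2]
finger_gap: 0.0622
finger_force: 40.0
```

Emit:
{"fn": "move_arm", "kwargs": {
  "increments": [
    [[0, 0, 0.03, 0, 0, 0], [0, 0, 0.015, 0, 0, 0], [0, 0, 0.005, 0, 0, 0], [0, 0, 0.003, 0, 0, 0], [0, 0, 0, 0, 0, 0], [0, 0, 0, 0, 0, 0]]
  ]
}}

```text
time: 21.05
position: [0.6004, -0.13, 0.0284]
ee_rot: [[-0.178, 0.984, 0.001], [0.984, 0.178, -0.0], [-0.001, 0.001, -1.0]]
wrist_force: [0.2, 0.8, -0.1]
finger_gap: 0.0626
finger_force: 40.0
```

```bash
python3 -c "
from h import *
save('side','d4');save('scene','s4')
cv2.imwrite('pics/c4.png',cv2.resize(np.hstack([cv2.imread('pics/s4.png')[110:364,100:400],cv2.imread('pics/d4.png')[120:374,120:420]]),(800,340)))
weigh(5);o=manip.get_obs();print(o['time'],o['position'],np.round(o['ee_rot'],3)[:,2])"
```

```text
F [-0.12 -0.24 -0.99] sd [0.11 0.36 0.21]
21.4 [ 0.60016161 -0.12986333  0.02776879] [ 0. -0. -1.]
```

View pics/c4.png

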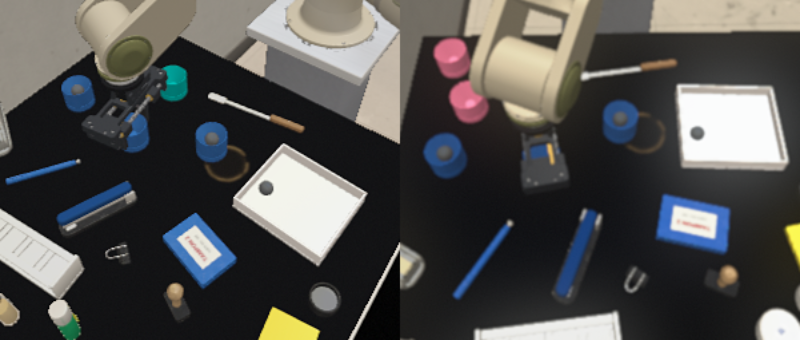

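The ball rests in the tray (right half, (697,133)). Pots A and C still hold theirs, and the emptied pot hangs a few mm up. I'm lowering it and letting go.

Emit:
{"fn": "move_arm", "kwargs": {
  "increments": [
    [[0, 0, 0.003, 0, 0, 0], [0, 0, 0.0015, 0, 0, 0], [0, 0, 0, 0, 0, 0], [0, 0, 0, 0, 0, 0]]
  ]
}}

```text
time: 21.9
position: [0.6, -0.1298, 0.0232]
ee_rot: [[-0.178, 0.984, -0.0], [0.984, 0.178, 0.0], [0.0, -0.0, -1.0]]
wrist_force: [-2.0, 1.2, 2.0]
finger_gap: 0.0621
finger_force: 40.0
```

Emit:
{"fn": "move_arm", "kwargs": {
  "increments": [
    [[0, 0, 0, 0, 0, 0], [0, 0, 0, 0, 0, 0], [0, 0, 0, 0, 0, 0], [0, 0, 0, 0, 0, 0], [0, 0, 0, 0, 0, 0], [0, 0, -0.02, 0, 0, 0], [0, 0, -0.04, 0, 0, 0], [0, 0, -0.05, 0, 0, 0], [0, 0, -0.05, 0, 0, 0], [0, 0, 0, 0, 0, 0], [0, 0, 0, 0, 0, 0]]
  ],
  "gripper": 0.088
}}

```text
time: 23.28
position: [0.5997, -0.1297, 0.1822]
ee_rot: [[-0.178, 0.984, -0.001], [0.984, 0.178, 0.001], [0.001, -0.001, -1.0]]
wrist_force: [-0.4, -0.1, -0.1]
finger_gap: 0.0882
finger_force: 0.0
```

```bash
python3 -c "
from h import *
save('wrist','w5');save('side','d5')
cv2.imwrite('pics/c5.png',cv2.resize(np.hstack([cv2.imread('pics/w5.png'),cv2.imread('pics/d5.png')]),(800,300)))
o=manip.get_obs();print(o['time'],o['position'],o['finger_gap'])"
```

```text
23.375 [ 0.59957775 -0.12964576  0.18153491] 0.08780285256507078
```

View pics/c5.png

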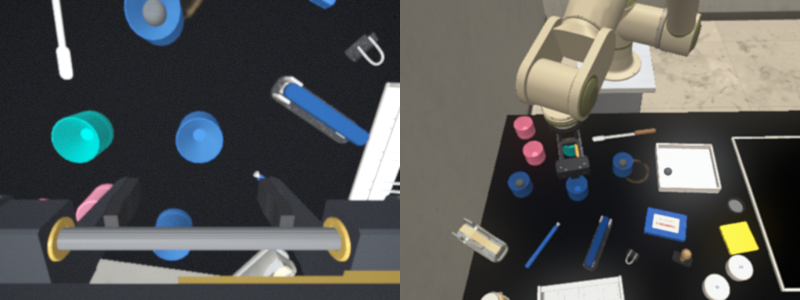

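The emptied pot stands upright and empty at wrist view (200,136). Pot A at (155,12) and pot C both still hold balls, and the heavy ball is in the tray at side view (667,172).

```bash
python3 -c "
from h import *
print(manip.sign_off())"
```

```text
the job is handed in; nothing more can be done
None
```

I tipped the heavy ball from pot B (about 3.0 N, against 1.5 N for pot A; pot C not lifted) into the tray, stood that pot upright and empty on the table, left A and C upright with their balls, and handed the job in at about 23 s; no verdict came back.

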